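Clamp a turbo bearing housing with the press crank

ROBOT

A 6-joint arm with a two-finger parallel gripper is mounted at the origin on the work surface. World frame = base frame: x ahead of the robot, y to its left, z up, the work surface at z = 0. Lengths are in m, angles in rad, forces in N, time in s.
With the tool pointing down it reaches from about 0.375 to 0.975 m from the base axis. Payload 3.8 kg.
Tool frame: the origin (TCP) lies on the centre line of the jaws, within the pads' length; the fingertips stand 17 mm ahead of it and the grasp point (between the pads) lies 2 mm behind it (bot.tip_extent is the distance from the TCP to the fingertips, in m); z points along the fingers, y is the line along which they close (so a half turn about z gives the same grasp; the last joint's range is limited). The gripper opens to 85 mm and grips with 20 to 120 N. Pads are 22 mm wide; open, the fingers measure 114 mm over their backs; the gripper's body (76 mm by 85 mm) begins 54 mm behind the grasp point. The pads swing forward as they close: fully open they stand 13 mm farther back than shut.
Start: joints at [1.167, 0.264, 1.604, -0, 1.274, -0.037], TCP at [0.242, 0.63, 0.248] pointing down, gripper open.
Joint ranges: [-2.63, 2.63], [-0.94, 2.18], [0.31, 2.57], [-1.31, 4.45], [0, 2.66], [-2.55, 2.55]. Speed limits (rad/s): [2.57, 2.57, 3.14, 3.14, 3.14, 3.14].

INTERFACE

Orientations are given as a rotation vector (axis times angle).
In Python, from workcell import readout, read_camera, finish_job, bot gives the robot as it stands.
- The arm moves only by the tool jog_arm, never from a script. Its argument "deltas" is one flat list of numbers, 7 for each row, row after row: the shift along the tool's x, y, z in m, then the turn, a rotation vector about the tool's x, y, z in degrees, then the gripper command: -1 is shut, 1 is fully open, values between are in proportion. A call has 1 to 8 rows; each row is the pose to reach, as a shift and turn from the pose commanded when the call began, along the tool's axes at that moment; what a row does not reach only later rows make up. A row lasts 1/10 s, in which the tool goes at most 50 mm and 8.59 degrees, less where a joint would pass 70% of its speed; a pose out of reach is approached as far as the arm can. A call with a gripper value outside its range is refused whole. The fingers move at their own pace and stop on an object; "squeeze" is the grip in N (left out, the last holds). Time passes only in rows, so rows that repeat a pose let the fingers close. It gives the time, the measured TCP pose, the force, the opening and the grip force at its end, in the units of the state.
- readout.read_state(): the state, without advancing time (a new reading comes with each control period).
- read_camera(name): name is "side" or "top"; returns a dict with "color" (400x640x3 uint8, blue, green, red), "fx", "fy", "cx", "cy" (pixels), "origin" and "attitude" of the camera in the world. Camera axes: x right, y down, z forward; pixel columns grow to the right and rows downward; lengths in m; the calibration is good to about 2 mm. A picture is of the moment at which its call begins. There is no depth.
- finish_job(): hands the job in; it is judged then, once.
The state is a dict: "time": time; "q": joint angles; "joint_vel": joint speeds; "joint_torque": joint torques, N m; "tool_pos": TCP position; "tcp_rot": TCP orientation; "wrist_force": force on the tool from outside, world axes, zero at the start; "torque": the same for the moment, N m; "width": opening from 0.0 (shut) to 1.0 (fully open); "grip_force": force on a finger pad.
Only numpy, scipy, OpenCV 4.12 (cv2) and the standard library are available. Lean on these libraries where they do the work, as an engineer would, in place of code of your own. Each camera call takes 0.05 s, during which the arm holds its last target. There are 200 camera calls.

TASK

Clamp the turbocharger's bearing housing in the little bench screw press: fit the loose crank fully home on the square end of the press screw and wind it clockwise through its turns until the pad bears firmly on the housing, without overtightening. Then take the crank off and lay it back flat on the rubber mat, leaving the housing clamped and the other things on the bench alone.

Things in the scene. Friction and masses are not known exactly. Their poses are not given: they have to be found in the camera images.
- crank: loose steel crank, 0.4 kg. Hub: 34 mm square, 34 mm high, 17.5 mm square hole right through, parallel to its sides, chamfered below. A flat arm 20 mm wide, 11 mm thick runs along +x to 87 mm from the hole's axis, underside flush with the hub's; the red grip stands up near its end. Origin: hole's axis, underside; z up. Lies flat only if hub and arm are both on the mat.
- grip_mid (a point): middle of the crank's red hand grip: an upright cylinder, 24 mm across and 48 mm high, that spins freely on its pin, 75 mm from the hole's axis along the crank's x. This point lies 41 mm above the crank's underside.
- square_seat (a point): top of the upright press screw: a 16 mm square, 26 mm high (last 4 mm a lead-in), on a 38 mm round shoulder. The point: centre of the shoulder's top, where the crank's underside comes to rest, about 0.24 m up; z up, x and y square to the flats (crank fits four ways). It turns with the screw: clockwise from above lowers screw, crank and pad, 5 mm a turn; about two turns reach the housing.
- press: green C-shaped bench screw press, fixed, 218 mm high, foot 150 mm (x) by 230 mm (y), column on its +y side 90 to 142 mm from the screw's axis; bed 42 mm up. Origin on the bench on the screw's axis. Turning the crank at its grip takes a steady 7 N; the screw stays where left. With the pad on the housing the pull climbs about 8 N per radian turned: 9.5 to 13 N is firm, 17 N overtight.
- pad: brass pressure pad on the screw's lower end, 48 mm across; it slides down with the screw and does not turn. Origin on the screw's axis at bench height, not on the pad: it sinks as far as the pad has come down.
- housing: brown cast-iron turbocharger bearing housing, a spool 86 mm across and 86 mm high, 0.95 kg, stood loose on the press bed under the pad. Origin at the centre of its underside.
- mat: black rubber mat, 220 mm square, 4 mm thick, fixed to the bench. Origin at the centre of its underside.
- hammer: yellow sledge hammer, 250 mm long, head 110 mm wide, 45 mm high, lying down. Bystander.
- wrench: steel combination wrench, 200 mm long, 8 mm thick, lying flat. Bystander.
- turbo: turbocharger stood on its exhaust flange, about 140 mm long, 100 mm across, 140 mm high. Bystander.
- oil_can: white plastic oil bottle with a red cap, 52 mm across, 130 mm high. Bystander.
There are look-alikes about, which are no part of the job. Leave any pink look-alike of the crank alone. Of the things that look like the housing, the smaller one is meant.

How it is judged:
By the outcome, as a careful person would: the job done as asked, in the order asked, and still so for the second after the job is handed in, with the robot touching nothing.
It also fails if it takes over 72 s, if anything falls off the work surface, if the arm or the gripper's body presses on something with over 40 N, if the wrist force passes 120 N, or if a joint passes its speed limit or range.

## Working session

There is one attempt and no reset: what is moved stays moved. The work goes in short steps, Python scripts to look and compute and a tool call to move; the robot and the scene stay as the last step left them, time stands still between calls to the robot, and variables do not carry over. Pictures are saved under pics/ and viewed, at most 10 in all, crops included, and the job is handed in when it is done.

Besides the shell and the picture viewer there is one more tool, called after "Request:" by a JSON object that holds its "api" and its "payload". jog_arm: Moves the arm, as the interface text tells. Its arguments: {"type":"object","properties":{"deltas":{"type":"array"},"squeeze":{"type":"number"}},"required":["deltas"]}

```bash
ls; mkdir -p pics; python3 - <<'E'
from workcell import readout, read_camera, bot
import cv2,numpy as np
print(readout.read_state())
for n in("side","top"):
    c=read_camera(n); cv2.imwrite(f"pics/{n}0.png",c["color"]); print(n,c["fx"],c["fy"],c["cx"],c["cy"],c["origin"],c["attitude"])
print([a for a in dir(bot) if a[0]!='_'])
E
```

```text
pics
{'time': 0.0, 'q': array([ 1.16707728e+00,  2.64755932e-01,  1.60538773e+00, -1.06510779e-05,
        1.27368781e+00, -3.68832670e-02]), 'joint_vel': array([ 0.00024928, -0.00119579,  0.00033939, -0.00033329, -0.00031691,
       -0.00047831]), 'joint_torque': array([ 1.78587994e-03, -5.15088201e+01, -3.67326558e+01,  2.41938096e-04,
        1.23434613e-02, -1.60879199e-05]), 'tool_pos': array([0.24181865, 0.62945194, 0.24695269]), 'tcp_rot': array([-0.57290624, -3.0884235 ,  0.00343471]), 'wrist_force': array([ 0.44325238,  0.54781522, -0.70372311]), 'torque': array([-0.0049297 , -0.01604945, -0.0275928 ]), 'grip_force': 0.0, 'width': 0.9965737729563118}
side 398.04907437316007 398.04907437316007 316.46241246534714 199.72391078545934 [-0.20326165 -0.75854736  1.00176769] [-2.10009631  0.90117387 -0.40526573]
top 370.87686861330207 370.87686861330207 321.1675426625207 197.73570565358582 [ 0.30150833 -0.01587301  1.20710344] [-2.11942725  2.11615237 -0.21237869]
['MotionError', 'tip_extent']
```

View pics/side0.png

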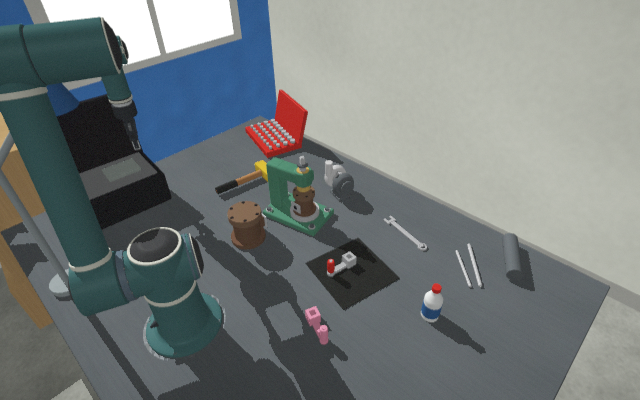

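View pics/top0.png

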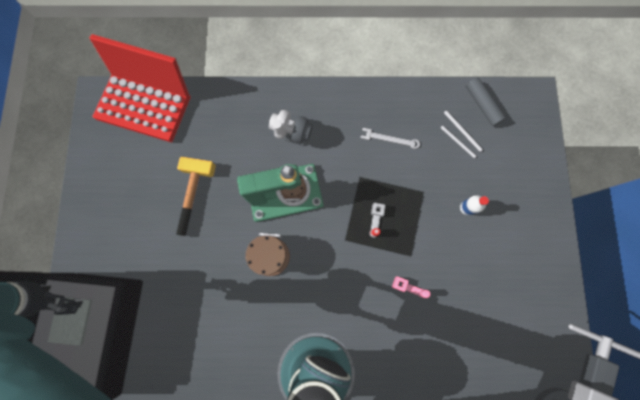

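The side view shows the crank on the mat (hub about (349,258), grip (331,267)), and the press screw top at about (302,160). In the top view the hub is at (378,209), the grip at (375,232) and the screw at (290,170). Next I'll enlarge these.

```bash
python3 - <<'E'
import cv2,numpy as np
s=cv2.imread("pics/side0.png");t=cv2.imread("pics/top0.png")
def crop(i,u,v,w=50,h=37.5,k=8):
    M=np.float32([[k,0,-k*(u-w/2)],[0,k,-k*(v-h/2)]]) # out=k*(p-p0)
    return cv2.warpAffine(i,M,(400,300),flags=cv2.INTER_CUBIC)
o=np.vstack([np.hstack([crop(s,342,262),crop(s,302,170)]),np.hstack([crop(t,377,218),crop(t,290,178)])])
cv2.imwrite("pics/crops.png",o)
E
```

```text
(no output)
```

View pics/crops.png

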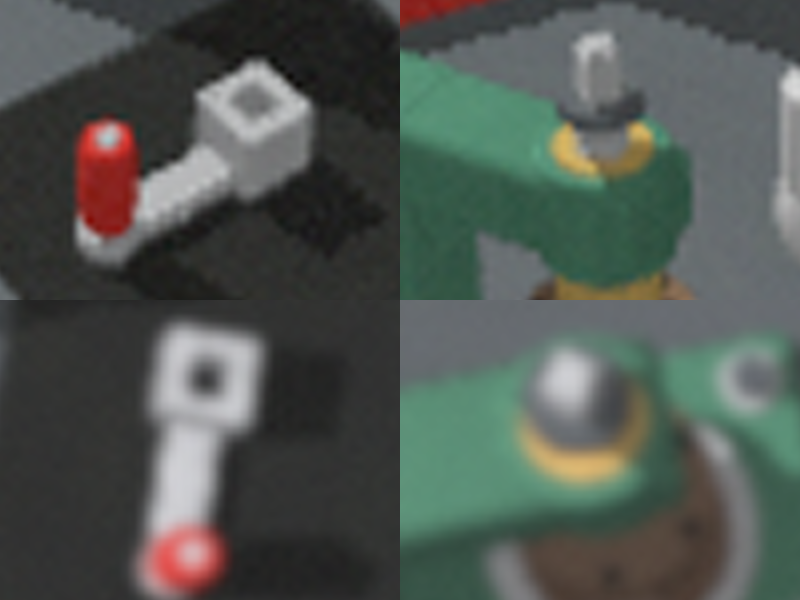

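```bash
cat > h.py <<'E'
import numpy as np,cv2
from scipy.spatial.transform import Rotation as R
CAM=dict(side=(398.049,316.462,199.724,[-0.20326165,-0.75854736,1.00176769],[-2.10009631,0.90117387,-0.40526573]),
 top=(370.877,321.168,197.736,[0.30150833,-0.01587301,1.20710344],[-2.11942725,2.11615237,-0.21237869]))
def ray(n,u,v):
    f,cx,cy,o,a=CAM[n]; return np.array(o),R.from_rotvec(a).apply([(u-cx)/f,(v-cy)/f,1])
def proj(n,P):
    f,cx,cy,o,a=CAM[n]; p=R.from_rotvec(a).inv().apply(np.atleast_2d(P)-o); return p[:,:2]/p[:,2:]*f+[cx,cy]
def tri(s,t):
    o1,d1=ray("side",*s);o2,d2=ray("top",*t)
    k=np.linalg.lstsq(np.c_[d1,-d2],o2-o1,rcond=None)[0]
    a,b=o1+k[0]*d1,o2+k[1]*d2; return (a+b)/2,np.linalg.norm(a-b)
def onz(n,p,z):
    o,d=ray(n,*p); return o+d*(z-o[2])/d[2]
E
python3 - <<'E'
from h import *
np.set_printoptions(precision=4,suppress=True)
for n,s,t in [("hubtop",(348.75,256),(377.75,208.75)),("griptop",(330.6,260.1),(376,230.9)),("sqtop",(301.6,156),(286.5,167.4)),("shoulder",(302,164.5),(287.25,172))]:
    print(n,*tri(s,t))
print([onz("side",(317+x/8,243.25+y/8),.038) for x,y in((197,98),(257,60),(313,100),(252,145))])
print([onz("top",(265+x/8,159.25+y/8),.266) for x,y in((172,65),)],onz("side",(301.6,156),.266),onz("side",(302,164.5),.24),onz("top",(287.25,172),.24))
# foot corners top view px
print([onz("top",p,.02) for p in((240,180),(318,165),(324,207),(250,220))])
E
```

```text
hubtop [ 0.5015 -0.199   0.0348] 0.00023055343343580644
griptop [ 0.4269 -0.1867  0.0659] 6.660526680948236e-05
sqtop [0.5689 0.0745 0.2717] 0.003346199315998833
shoulder [0.567  0.0747 0.2377] 0.00044218032359751784
[array([ 0.4851, -0.1825,  0.038 ]), array([ 0.5181, -0.1866,  0.038 ]), array([ 0.5166, -0.2178,  0.038 ]), array([ 0.481 , -0.2155,  0.038 ])]
[array([0.572 , 0.0741, 0.266 ])] [0.5732 0.0816 0.266 ] [0.5644 0.0722 0.24  ] [0.5666 0.0743 0.24  ]
[array([0.5993, 0.25  , 0.02  ]), array([ 0.6511, -0.0069,  0.02  ]), array([ 0.5095, -0.0268,  0.02  ]), array([0.4665, 0.2119, 0.02  ])]
```

```bash
python3 - <<'E'
from workcell import read_camera
from h import *
np.set_printoptions(precision=4,suppress=True)
o=[]
for n,(u,v) in(("side",(302,160)),("top",(288,169))):
    I=np.mean([read_camera(n)["color"].astype(float) for _ in range(5)],0); np.save(f"{n}_avg.npy",I)
    k=20; w,h=20,30
    M=np.float32([[k,0,-k*(u-w/2)],[0,k,-k*(v-h/2)]])
    o.append(cv2.warpAffine(I.astype(np.uint8),M,(400,600),flags=cv2.INTER_CUBIC))
cv2.imwrite("pics/sq.png",np.hstack(o))
E
```

```text
(no output)
```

View pics/sq.png

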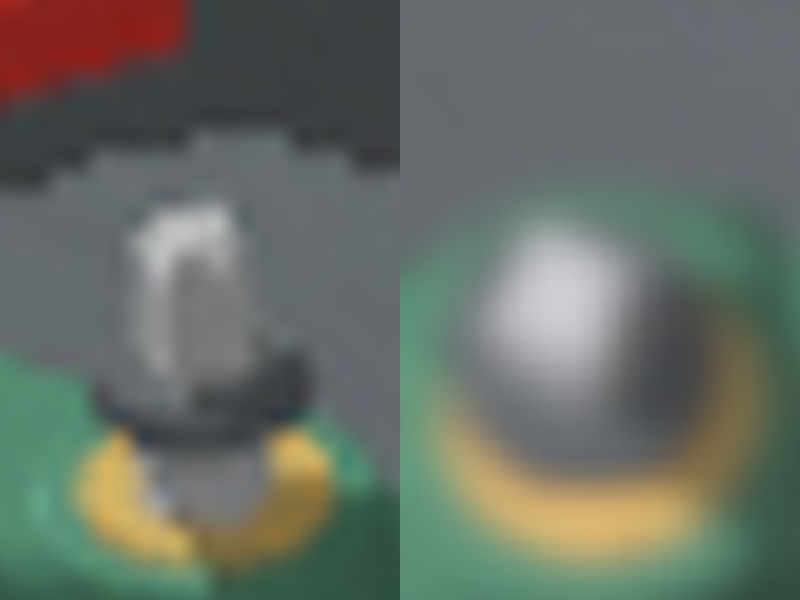

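```bash
cat > fit.py <<'E'
from h import *
from scipy.optimize import minimize
np.set_printoptions(precision=4,suppress=True)
IM={n:np.load(f"{n}_avg.npy") for n in("side","top")}
WIN=dict(side=(294,154,312,170),top=(277,160,298,179)); K=8
def masks(n,x,y,z,th,blur,tw):
    u0,v0,u1,v1=WIN[n]; W,H=(u1-u0)*K,(v1-v0)*K
    lab=np.zeros((H,W),np.uint8)
    def poly(P,l):
        q=((proj(n,P)-[u0,v0]+.5)*K-.5); h=cv2.convexHull(np.round(q*16).astype(np.int32)) 
        cv2.fillConvexPoly(lab,h,l,shift=4)
    c=np.array([x,y,0]); cam=np.array(CAM[n][3])
    a=np.linspace(0,2*np.pi,48,endpoint=False); ring=np.c_[np.cos(a),np.sin(a),0*a]
    poly(np.r_[c+[0,0,z-.006]+ring*.019,c+[0,0,z]+ring*.019],1)
    poly(c+[0,0,z]+ring*.019,2)
    sq=np.array([[1,1],[-1,1],[-1,-1],[1,-1]])@np.array([[np.cos(th),np.sin(th)],[-np.sin(th),np.cos(th)]])
    S=lambda h,zz:np.c_[x+sq[:,0]*h,y+sq[:,1]*h,np.full(4,z+zz)]
    b,m,t=S(.008,0),S(.008,.022),S(tw,.026)
    for i in range(4):
        j=(i+1)%4; nrm=(sq[i]+sq[j])/2
        if nrm@(cam[:2]-[x,y])>.008: poly([b[i],b[j],m[j],m[i]],3+i)
    for i in range(4):
        j=(i+1)%4; poly([m[i],m[j],t[j],t[i]],7+i)
    poly(t,11)
    out=[]
    for l in range(12):
        f=(lab==l).astype(np.float32); f=cv2.GaussianBlur(f,(0,0),blur*K)
        out.append(cv2.resize(f,(u1-u0,v1-v0),interpolation=cv2.INTER_AREA))
    return np.array(out),lab
def cost(p,ret=False):
    x,y,z,th,bs,bt,tw=p; tot=0
    for n,bl in(("side",bs),("top",bt)):
        M,_=masks(n,x,y,z,th,abs(bl)+.05,tw); u0,v0,u1,v1=WIN[n]
        I=IM[n][v0:v1,u0:u1].reshape(-1,3)
        fg=1-M[0]; w=cv2.dilate((fg>.3).astype(np.uint8),np.ones((3,3))).ravel().astype(bool)
        vv,uu=np.mgrid[-1:1:1j*(v1-v0),-1:1:1j*(u1-u0)]
        A=np.c_[M.reshape(12,-1).T,(M[0]*uu).ravel(),(M[0]*vv).ravel(),(M[0]*uu*vv).ravel(),(M[2]*uu).ravel(),(M[2]*vv).ravel()][w]
        A=np.r_[A,np.eye(17)*.05]; B=np.r_[I[w],np.tile(np.r_[np.full(12,120),np.zeros(5)][:,None]*.05,(1,3))]
        X=np.linalg.lstsq(A,B,rcond=None)[0]
        tot+=np.mean((A@X-B)**2)
    return tot
if __name__=="__main__":
    res=[]
    for d in range(-45,45,9):
        p0=[.567,.0745,.239,np.radians(d),.4,.9,.006]
        sx=np.array([p0]+[np.array(p0)+np.eye(7)[i]*[.003,.003,.003,.1,.2,.3,.001][i] for i in range(7)])
        r=minimize(cost,p0,method="Nelder-Mead",options=dict(initial_simplex=sx,maxiter=350,xatol=1e-5,fatol=1e-3))
        res.append((r.fun,*r.x)); 
    for r in sorted(res): print(np.round(r[:4],4),round(np.degrees(r[4]),1),np.round(r[5:],4))
E
time python3 fit.py
```

```text
[155.8646   0.5672   0.0745   0.2443] -22.2 [0.4171 1.1974 0.0054]
[158.7498   0.568    0.0751   0.2434] -32.3 [0.2576 1.1837 0.0055]
[159.625    0.5672   0.0745   0.2441] -17.1 [0.4588 1.2326 0.0056]
[161.0027   0.5674   0.0742   0.2443] -30.6 [0.0386 1.255  0.0051]
[164.7984   0.5682   0.0754   0.2431] -28.3 [0.388  0.9901 0.0056]
[178.8294   0.5676   0.0749   0.244 ] -5.9 [0.4152 1.419  0.0066]
[183.0306   0.5683   0.0758   0.243 ] -6.4 [0.3559 1.0173 0.0063]
[193.5326   0.5669   0.0748   0.2447] 6.8 [0.6135 1.3612 0.0056]
[206.2552   0.567    0.0734   0.2449] 37.9 [0.3576 1.2492 0.0048]
[222.5851   0.5669   0.0754   0.2468] 24.6 [0.3735 1.0448 0.0052]
real	1m15.770s
user	1m15.859s
sys	0m0.325s
```

```bash
cat > fit2.py <<'E'
import fit; from fit import *
def cost(q,th,n):
    x,y,z,bl,tw=q
    M,_=masks(n,x,y,z,th,abs(bl)+.05,tw); u0,v0,u1,v1=WIN[n]
    I=IM[n][v0:v1,u0:u1].reshape(-1,3)
    w=cv2.dilate((M[3:].sum(0)>.2).astype(np.uint8),np.ones((3,3))).ravel().astype(bool)
    if n=="side":
        vv,uu=np.mgrid[-1:1:1j*(v1-v0),-1:1:1j*(u1-u0)]
        A=np.c_[M.reshape(12,-1).T,(M[2]*uu).ravel(),(M[1]*uu).ravel()][w]
    else: A=M.reshape(12,-1).T[w]
    k=A.shape[1]; A=np.r_[A,np.eye(k)*.05];B=np.r_[I[w],np.full((k,3),6.)]
    X=np.linalg.lstsq(A,B,rcond=None)[0]
    return np.mean((A@X-B)**2)
for n in("side","top"):
  for d in range(-44,46,6):
    p0=[.5675,.0748,.2437 if n=="side" else .243,.4 if n=="side" else 1.1,.0056]
    f=lambda q:cost(q,np.radians(d),n)+((q[2]-.2425)/.0015)**2+((q[4]-.0056)/.0005)**2+((q[0]-.5675)/.001)**2+((q[1]-.0748)/.001)**2
    sx=np.array([p0]+[np.array(p0)+np.eye(5)[i]*[.002,.002,.002,.2,.0005][i] for i in range(5)])
    r=minimize(f,p0,method="Nelder-Mead",options=dict(initial_simplex=sx,maxiter=150))
    print(n,d,round(r.fun,1),r.x)
E
python3 fit2.py
```

```text
side -44 90.7 [0.5674 0.0756 0.2437 0.4614 0.0056]
side -38 51.7 [0.568  0.0749 0.2438 0.4498 0.0054]
side -32 47.9 [0.5677 0.0749 0.2439 0.4064 0.0057]
side -26 46.6 [0.5679 0.0753 0.2438 0.3025 0.0056]
side -20 49.9 [0.5676 0.0752 0.2438 0.2533 0.0057]
side -14 56.7 [0.5672 0.0753 0.2439 0.4686 0.0057]
side -8 62.9 [0.5672 0.0756 0.2437 0.4928 0.0058]
side -2 70.8 [0.5673 0.0754 0.2439 0.4915 0.0058]
side 4 78.2 [0.567  0.0755 0.2441 0.4718 0.0057]
side 10 83.5 [0.5672 0.0758 0.2437 0.5203 0.0058]
side 16 86.0 [0.5671 0.0761 0.2438 0.5039 0.0058]
side 22 87.1 [0.5667 0.0758 0.2442 0.4678 0.0058]
side 28 87.3 [0.5665 0.0759 0.2446 0.5065 0.0053]
side 34 86.8 [0.5675 0.0753 0.244  0.5273 0.0055]
side 40 84.7 [0.5673 0.0756 0.2435 0.5028 0.0057]
top -44 36.9 [0.5687 0.0733 0.2423 2.0664 0.0056]
top -38 35.1 [0.5683 0.0728 0.2421 1.8787 0.005 ]
top -32 29.9 [0.5683 0.0732 0.2424 2.1484 0.0054]
top -26 27.7 [0.5676 0.073  0.2423 1.9766 0.0055]
top -20 26.1 [0.5675 0.073  0.2419 1.9051 0.0052]
top -14 26.0 [0.5676 0.0739 0.242  1.466  0.0055]
top -8 24.9 [0.5677 0.0739 0.2416 1.578  0.0053]
top -2 25.7 [0.5675 0.0737 0.2415 1.7314 0.0055]
top 4 37.1 [0.5666 0.0756 0.2423 1.4505 0.0056]
top 10 41.9 [0.567  0.0738 0.2417 1.517  0.0055]
top 16 62.6 [0.5677 0.0758 0.2433 1.2472 0.0054]
top 22 81.5 [0.5687 0.0785 0.2453 1.2332 0.0049]
top 28 93.3 [0.5685 0.0795 0.241  1.4885 0.0053]
top 34 57.3 [0.5682 0.0718 0.2412 2.1046 0.0047]
top 40 43.7 [0.5682 0.0728 0.2425 2.1663 0.0053]
```

```bash
cat >> h.py <<'E'
def down(b): # tool z down, tool x at bearing b deg
    b=np.radians(b); x=np.array([np.cos(b),np.sin(b),0]); z=np.array([0,0,-1.]); return R.from_matrix(np.c_[x,np.cross(z,x),z])
def delta(p,b,s=None):
    from workcell import readout
    s=s or readout.read_state(); r=R.from_rotvec(s["tcp_rot"])
    return np.round(r.inv().apply(np.array(p)-s["tool_pos"])*1000,1),np.round((r.inv()*down(b)).as_rotvec(True),2)
E
python3 - <<'E'
from h import *
print(delta([.45,.1,.33],165),delta([.5015,-.199,.20],170.8),delta([.45,.1,.33],165))
E
```

```text
(array([-384.2, -420.3,  -81.7]), array([ 0.  ,  0.  , -6.02])) (array([-539.5, -680.9,   48.3]), array([  0.  ,   0.  , -11.82])) (array([-384.2, -420.3,  -81.7]), array([ 0.  ,  0.  , -6.02]))
```

Request:
{"api": "jog_arm", "payload": {"deltas": [-0.384,-0.42,-0.08,0,0,-6,1,-0.384,-0.42,-0.08,0,0,-6,1,-0.384,-0.42,-0.08,0,0,-6,1,-0.384,-0.42,-0.08,0,0,-6,1,-0.384,-0.42,-0.08,0,0,-6,1,-0.384,-0.42,-0.08,0,0,-6,1,-0.384,-0.42,-0.08,0,0,-6,1,-0.384,-0.42,-0.08,0,0,-6,1], "squeeze": 60}}

```text
time: 1.4
tool_pos: [0.387, 0.2595, 0.3047]
tcp_rot: [0.41, 3.114, 0.001]
wrist_force: [1.7, -0.2, 0.2]
width: 1.002
grip_force: 0.0
```

```bash
python3 -c "
from h import *
print(delta([.5015,-.199,.20],170.8))"
```

```text
(array([-229. , -413.4,  104.6]), array([ 0.04,  0.06, -5.79]))
```

Request:
{"api": "jog_arm", "payload": {"deltas": [-0.229,-0.413,0.08,0,0,-5.8,1,-0.229,-0.413,0.08,0,0,-5.8,1,-0.229,-0.413,0.08,0,0,-5.8,1,-0.229,-0.413,0.08,0,0,-5.8,1,-0.229,-0.413,0.08,0,0,-5.8,1,-0.229,-0.413,0.08,0,0,-5.8,1,-0.229,-0.413,0.08,0,0,-5.8,1,-0.229,-0.413,0.08,0,0,-5.8,1]}}

```text
time: 2.2
tool_pos: [0.4823, -0.1235, 0.2374]
tcp_rot: [0.253, 3.13, -0.0]
wrist_force: [1.5, 1.3, 0.6]
width: 1.0
grip_force: 0.0
```

```bash
python3 -c "
from h import *
print(delta([.5015,-.199,.15],170.8))"
```

```text
(array([-30.9, -71.4,  87.4]), array([ 0.  ,  0.08, -0.04]))
```

Request:
{"api": "jog_arm", "payload": {"deltas": [-0.031,-0.071,0.087,0,0,0,1,-0.031,-0.071,0.087,0,0,0,1,-0.031,-0.071,0.087,0,0,0,1,-0.031,-0.071,0.087,0,0,0,1,-0.031,-0.071,0.087,0,0,0,1]}}

```text
time: 2.7
tool_pos: [0.5016, -0.1959, 0.151]
tcp_rot: [0.253, 3.131, 0.001]
wrist_force: [0.8, 0.4, 0.6]
width: 0.999
grip_force: 0.0
```

```bash
python3 -c "
from h import *
print(delta([.5015,-.199,.027],170.8))"
```

```text
(array([ -0.3,  -3.2, 124. ]), array([ 0.03,  0.02, -0.03]))
```

Request:
{"api": "jog_arm", "payload": {"deltas": [0,-0.001,0.04,0,0,0,1,0,-0.001,0.08,0,0,0,1,0,-0.001,0.11,0,0,0,1,0,-0.001,0.123,0,0,0,1,0,-0.001,0.123,0,0,0,1]}}

```text
time: 3.2
tool_pos: [0.5009, -0.196, 0.027]
tcp_rot: [-0.25, -3.13, -0.001]
wrist_force: [-0.7, 0.7, -0.0]
width: 0.994
grip_force: 0.0
```

```bash
python3 -c "
from h import *
from workcell import read_camera
print(delta([.5015,-.199,.027],170.8))
o=[]
for n,(u,v) in(('side',(345,250)),('top',(377,215))):
    k=8; w,h=50,50
    M=np.float32([[k,0,-k*(u-w/2)],[0,k,-k*(v-h/2)]])
    o.append(cv2.warpAffine(read_camera(n)['color'],M,(400,400),flags=cv2.INTER_CUBIC))
cv2.imwrite('pics/g1.png',np.hstack(o))"
```

```text
(array([-1.1, -2.8,  0. ]), array([ 0.03, -0.08,  0.07]))
```

View pics/g1.png

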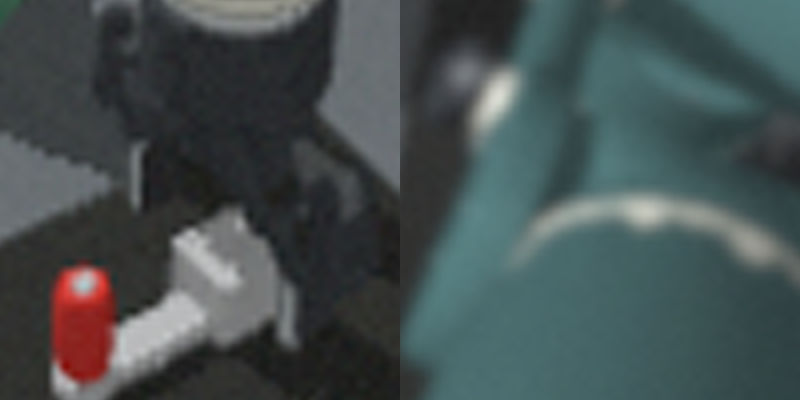

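The fingers straddle the hub: left tip about (138,190) and right about (290,320) in the crop. I'll close now.

Request:
{"api": "jog_arm", "payload": {"deltas": [-0.001,-0.002,0,0,0,0,0,-0.001,-0.002,0,0,0,0,-0.6,-0.001,-0.002,0,0,0,0,-1,-0.001,-0.002,0,0,0,0,-1,-0.001,-0.002,0,0,0,0,-1,-0.001,-0.002,0,0,0,0,-1,-0.001,-0.002,0,0,0,0,-1], "squeeze": 60}}

```text
time: 4.0
tool_pos: [0.5026, -0.2001, 0.0283]
tcp_rot: [0.253, 3.13, -0.001]
wrist_force: [-0.7, -0.1, 6.8]
width: 0.382
grip_force: 61.0
```

Request:
{"api": "jog_arm", "payload": {"deltas": [0,0,-0.04,0,0,0,-1,0,0,-0.09,0,0,0,-1,0,0,-0.14,0,0,0,-1,0,0,-0.19,0,0,0,-1,0,0,-0.24,0,0,0,-1,0,0,-0.29,0,0,0,-1,0,0,-0.3,0,0,0,-1,0,0,-0.3,0,0,0,-1]}}

```text
time: 4.8
tool_pos: [0.5025, -0.1999, 0.3286]
tcp_rot: [0.252, 3.128, -0.002]
wrist_force: [-0.1, 0.6, -5.5]
width: 0.392
grip_force: 62.2
```

```bash
python3 -c "
from h import *
print(delta([.5688,.0743,.325],158))"
```

```text
(array([-21.5, 281.2,   3.5]), array([-0.03,  0.21, 12.78]))
```

Request:
{"api": "jog_arm", "payload": {"deltas": [-0.003,0.04,0,0,0,2,-1,-0.007,0.09,0,0,0,4,-1,-0.011,0.14,0,0,0,6.5,-1,-0.015,0.19,0,0,0,9,-1,-0.018,0.235,0,0,0,11,-1,-0.021,0.27,0.003,0,0.2,12.8,-1,-0.021,0.281,0.0035,0,0.2,12.8,-1,-0.021,0.281,0.0035,0,0.2,12.8,-1]}}

```text
time: 5.6
tool_pos: [0.5658, 0.0759, 0.3188]
tcp_rot: [-0.593, -3.074, 0.003]
wrist_force: [-0.9, -0.4, -4.3]
width: 0.388
grip_force: 62.5
```

```bash
python3 -c "
from h import *
from workcell import read_camera
print(delta([.5688,.0743,.302],158))
o=[]
for n,(u,v) in(('side',(300,150)),('top',(290,175))):
    I=read_camera(n)['color']; cv2.imwrite('pics/'+n+'1.png',I)
    k=8; w,h=50,60
    M=np.float32([[k,0,-k*(u-w/2)],[0,k,-k*(v-h/2)]])
    o.append(cv2.warpAffine(I,M,(400,480),flags=cv2.INTER_CUBIC))
cv2.imwrite('pics/g2.png',np.hstack(o))"
```

```text
(array([-3.6, -0.3, 16.8]), array([-0.23, -0.6 ,  0.17]))
```

View pics/g2.png

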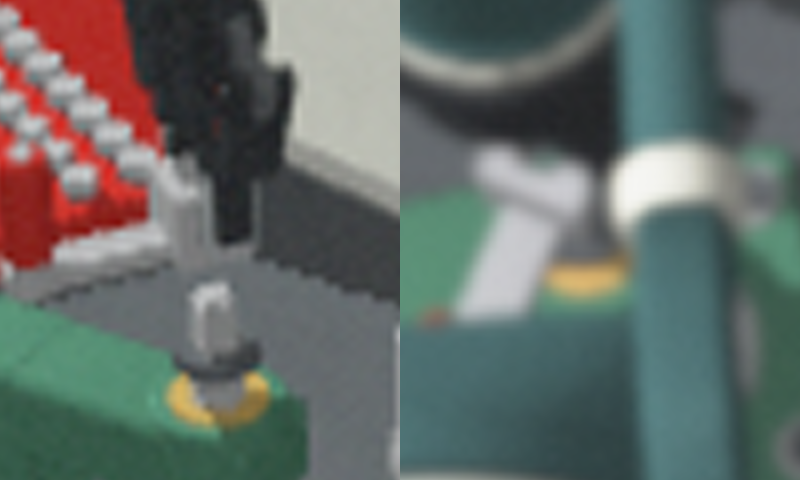

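The hub hangs above the square (hub about (190,215), square top (210,290) in the crop), and the crank arm points back-left as intended. I'll let it settle and check.

Request:
{"api": "jog_arm", "payload": {"deltas": [0,0,0,0,0,0,-1,0,0,0,0,0,0,-1]}}

```text
time: 5.9
tool_pos: [0.5673, 0.0731, 0.3234]
tcp_rot: [-0.602, -3.08, 0.0]
wrist_force: [0.4, 0.1, -4.5]
width: 0.383
grip_force: 62.5
```

```bash
python3 -c "
from h import *
for b in (158,): print(delta([.5688,.0743,.302],b))"
```

```text
(array([-1. ,  1.7, 21.4]), array([-0.05, -0.21, -0.12]))
```

Request:
{"api": "jog_arm", "payload": {"deltas": [-0.001,0.001,0.01,0,0,0,-1,-0.001,0.001,0.02,0,0,0,-1,-0.001,0.001,0.02,0,0,0,-1,-0.001,0.001,0.02,0,0,0,-1]}}

```text
time: 6.3
tool_pos: [0.5683, 0.0749, 0.3026]
tcp_rot: [-0.599, -3.079, 0.0]
wrist_force: [0.2, -0.5, -3.7]
width: 0.384
grip_force: 62.4
```

```bash
python3 -c "
from h import *
print(delta([.5688,.0743,.268],158))"
```

```text
(array([-0.9, -0.3, 34.6]), array([-0.07, -0.29, -0.03]))
```

Next I'll lower it in small steps and watch the force.

Request:
{"api": "jog_arm", "payload": {"deltas": [0,0,0.004,0,0,0,-1,0,0,0.008,0,0,0,-1,0,0,0.012,0,0,0,-1,0,0,0.012,0,0,0,-1]}}

```text
time: 6.7
tool_pos: [0.5684, 0.0749, 0.2909]
tcp_rot: [-0.599, -3.079, 0.001]
wrist_force: [-0.2, -0.7, -5.1]
width: 0.391
grip_force: 62.5
```

Request:
{"api": "jog_arm", "payload": {"deltas": [0,0,0.003,0,0,0,-1,0,0,0.005,0,0,0,-1,0,0,0.005,0,0,0,-1]}}

```text
time: 7.0
tool_pos: [0.5689, 0.0749, 0.2899]
tcp_rot: [-0.6, -3.082, -0.001]
wrist_force: [-5.5, -1.9, 7.0]
width: 0.39
grip_force: 64.2
```

Request:
{"api": "jog_arm", "payload": {"deltas": [0,0,-0.004,0,0,0,-1,0.0015,-0.001,-0.003,0,0,0,-1,0.0015,-0.001,-0.001,0,0,0,-1,0.0015,-0.001,0.001,0,0,0,-1,0.0015,-0.001,0.002,0,0,0,-1]}}

```text
time: 7.5
tool_pos: [0.568, 0.074, 0.2848]
tcp_rot: [-0.6, -3.083, 0.001]
wrist_force: [3.6, -3.9, -1.3]
width: 0.38
grip_force: 63.0
```

Request:
{"api": "jog_arm", "payload": {"deltas": [-0.0005,-0.0005,0.002,0,0,0,-1,-0.0005,-0.0005,0.004,0,0,0,-1,-0.0005,-0.0005,0.005,0,0,0,-1]}}

```text
time: 7.8
tool_pos: [0.5681, 0.0739, 0.2794]
tcp_rot: [-0.6, -3.082, -0.001]
wrist_force: [5.5, -2.9, -1.6]
width: 0.387
grip_force: 63.0
```

```bash
python3 -c "
from h import *
from workcell import readout
s=readout.read_state();print(s['tool_pos'],s['wrist_force'],s['torque'],s['q']);print(delta([.5688,.0743,.268],158))"
```

```text
[0.56808823 0.07389837 0.27944043] [ 5.45540468 -2.94486041 -1.63268754] [-0.49384529 -0.97400953 -0.02892904] [ 8.53638470e-02  5.40535752e-02  1.78773254e+00  9.22183556e-04
  1.30133152e+00 -1.10124419e+00]
(array([-0.5,  0.6, 11.4]), array([ 0.01, -0.1 , -0.03]))
```

Request:
{"api": "jog_arm", "payload": {"deltas": [-0.001,0,0.003,0,0,0,-1,-0.001,0,0.006,0,0,0,-1,-0.001,0,0.008,0,0,0,-1,-0.001,0,0.008,0,0,0,-1]}}

```text
time: 8.2
tool_pos: [0.5682, 0.0738, 0.2708]
tcp_rot: [-0.599, -3.08, -0.0]
wrist_force: [5.0, -2.4, -6.4]
width: 0.382
grip_force: 62.6
```

Request:
{"api": "jog_arm", "payload": {"deltas": [-0.0005,0,0.002,0,0,0,-1,-0.0005,0,0.004,0,0,0,-1,-0.0005,0,0.005,0,0,0,-1,-0.0005,0,0.005,0,0,0,-1]}}

```text
time: 8.6
tool_pos: [0.5683, 0.0737, 0.2687]
tcp_rot: [-0.599, -3.081, -0.001]
wrist_force: [-0.8, -2.1, 6.4]
width: 0.383
grip_force: 64.0
```

The crank is seated: underside about 0.244 m, vertical force rising. I'll open, then slide along the arm to the grip.

Request:
{"api": "jog_arm", "payload": {"deltas": [0,0,-0.002,0,0,0,0.2,0,0,-0.002,0,0,0,1,0,0,-0.002,0,0,0,1,0,0,-0.002,0,0,0,1,0,0,-0.01,0,0,0,1,0.02,0,-0.018,0,0,0,1,0.05,0,-0.018,0,0,0,1,0.076,0,-0.018,0,0,0,1]}}

```text
time: 9.4
tool_pos: [0.4976, 0.1023, 0.2857]
tcp_rot: [-0.6, -3.081, -0.001]
wrist_force: [0.3, -0.0, 0.1]
width: 1.003
grip_force: 0.0
```

```bash
python3 -c "
from h import *
from workcell import read_camera
a=np.radians(158);c=np.array([.5671,.0742,.2834])
print(delta(c+.075*np.array([np.cos(a),np.sin(a),0]),158))
o=[]
for n,(u,v) in(('side',(300,150)),('top',(290,175))):
    I=read_camera(n)['color']; cv2.imwrite('pics/'+n+'2.png',I)
    k=8; w,h=50,60
    M=np.float32([[k,0,-k*(u-w/2)],[0,k,-k*(v-h/2)]])
    o.append(cv2.warpAffine(I,M,(400,480),flags=cv2.INTER_CUBIC))
cv2.imwrite('pics/g3.png',np.hstack(o))"
```

```text
(array([ 0. , -0. ,  2.3]), array([ 0.01, -0.18, -0.05]))
```

View pics/g3.png

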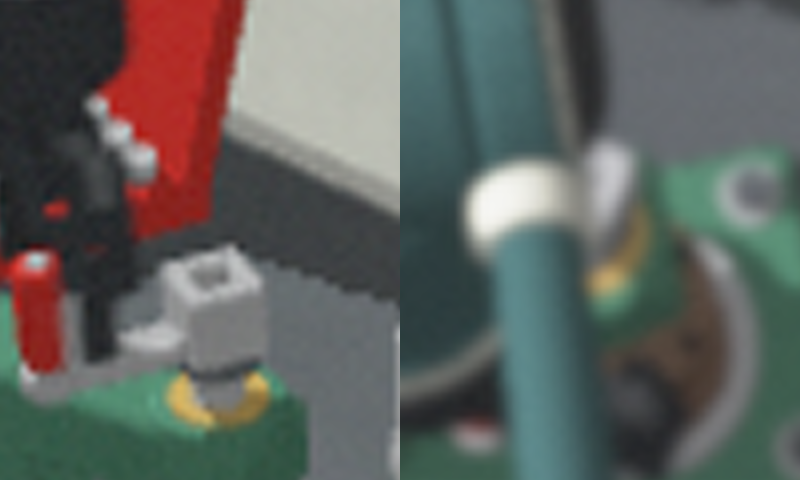

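```bash
python3 -c "
from h import *
g=onz('side',(275+37/8,120+257/8),.2444+.065);h=onz('side',(275+212/8,120+277/8),.2444+.034)
print(g,h,g-h,np.hypot(*(g-h)[:2]),np.degrees(np.arctan2(*(g-h)[1::-1])))
print(proj('side',[[.4976,.1023,.2857]]))"
```

```text
[0.49536253 0.10135341 0.3094    ] [0.56583786 0.0737919  0.2784    ] [-0.07047532  0.02756151  0.031     ] 0.07567303428000742 158.6405075509585
[[280.49343877 157.88836424]]
```

The hub is down on the shoulder. The measured radius is 75.7 mm and the yaw 158.6°, and the grip is centred between the fingers, so I'll grip it.

Request:
{"api": "jog_arm", "payload": {"deltas": [0.001,0,0.001,0,0,0,0,0.001,0,0.001,0,0,0,-1,0.001,0,0.001,0,0,0,-1,0.001,0,0.001,0,0,0,-1,0.001,0,0.001,0,0,0,-1,0.001,0,0.001,0,0,0,-1], "squeeze": 45}}

```text
time: 10.1
tool_pos: [0.4977, 0.1022, 0.2839]
tcp_rot: [-0.6, -3.081, -0.0]
wrist_force: [1.0, -0.2, 0.7]
width: 0.268
grip_force: 44.0
```

```bash
python3 - <<'E'
from h import *
from workcell import readout
s=readout.read_state(); print(s["tool_pos"],s["wrist_force"],s["width"])
# tool-axis circle deltas, clockwise, r=75, start bearing 158.4 (tool x at 158): rows at 15deg from start a0
for a0 in (0,):
    for k in range(1,25):
        a=np.radians(-15*k) # world rotation rel. start; radial dir = tool x; tool y is bearing 68 = x rotated -90
        print(15*k,round(75*(np.cos(a)-1),1),round(-75*np.sin(a),1),round(5*k/24,2))
E
```

```text
[0.49774542 0.10215507 0.28390029] [ 0.98621282 -0.18725499  0.66983945] 0.26791446456037665
15 -2.6 19.4 0.21
30 -10.0 37.5 0.42
45 -22.0 53.0 0.62
60 -37.5 65.0 0.83
75 -55.6 72.4 1.04
90 -75.0 75.0 1.25
105 -94.4 72.4 1.46
120 -112.5 65.0 1.67
135 -128.0 53.0 1.88
150 -140.0 37.5 2.08
165 -147.4 19.4 2.29
180 -150.0 0.0 2.5
195 -147.4 -19.4 2.71
210 -140.0 -37.5 2.92
225 -128.0 -53.0 3.12
240 -112.5 -65.0 3.33
255 -94.4 -72.4 3.54
270 -75.0 -75.0 3.75
285 -55.6 -72.4 3.96
300 -37.5 -65.0 4.17
315 -22.0 -53.0 4.38
330 -10.0 -37.5 4.58
345 -2.6 -19.4 4.79
360 0.0 -0.0 5.0
```

Request:
{"api": "jog_arm", "payload": {"deltas": [-0.0006,0.0098,0.0001,0,0,0,-1,-0.0026,0.0194,0.0002,0,0,0,-1,-0.0057,0.0287,0.0003,0,0,0,-1,-0.01,0.0375,0.0004,0,0,0,-1,-0.0155,0.0457,0.0005,0,0,0,-1,-0.022,0.053,0.0006,0,0,0,-1]}}

```text
time: 10.7
tool_pos: [0.5367, 0.1426, 0.2832]
tcp_rot: [-0.598, -3.078, 0.006]
wrist_force: [-4.7, -7.3, 4.8]
width: 0.267
grip_force: 44.7
```

```bash
cat > st.py <<'E'
from h import *
from workcell import readout
s=readout.read_state(); d=s["tool_pos"][:2]-[.5665,.074]; r=np.hypot(*d); e=d/r; F=s["wrist_force"]
t=np.array([e[1],-e[0]]) # clockwise
print("t",round(s["time"],2),"bearing",round(np.degrees(np.arctan2(d[1],d[0])),1),"r",round(r*1e3,1),"z",round(s["tool_pos"][2]*1e3,1),"Fr",round(F[:2]@e,1),"pull",round(-F[:2]@t,1),"Fz",round(F[2],1),"w",round(s["width"],3))
E
python3 st.py
```

```text
t 10.7 bearing 113.5 r 74.8 z 283.2 Fr -4.8 pull 7.2 Fz 4.8 w 0.267
```

Request:
{"api": "jog_arm", "payload": {"deltas": [-0.0155,0.012,0.0002,0,0,0,-1,-0.0336,0.0194,0.0004,0,0,0,-1,-0.053,0.022,0.0006,0,0,0,-1,-0.0724,0.0194,0.0008,0,0,0,-1,-0.0905,0.012,0.001,0,0,0,-1,-0.106,0,0.00125,0,0,0,-1,-0.118,-0.0155,0.0015,0,0,0,-1,-0.1254,-0.0336,0.0017,0,0,0,-1]}}

```text
time: 11.5
tool_pos: [0.6426, 0.0686, 0.2822]
tcp_rot: [-0.598, -3.081, -0.01]
wrist_force: [0.9, 7.6, 3.6]
width: 0.265
grip_force: 44.8
```

```bash
python3 st.py
```

```text
t 11.5 bearing -4.1 r 76.3 z 282.2 Fr 0.4 pull 7.6 Fz 3.6 w 0.265
```

Request:
{"api": "jog_arm", "payload": {"deltas": [-0.0026,-0.0194,0.0002,0,0,0,-1,0,-0.0388,0.0004,0,0,0,-1,0.0074,-0.0569,0.0006,0,0,0,-1,0.0194,-0.0724,0.0008,0,0,0,-1,0.0349,-0.0844,0.001,0,0,0,-1,0.053,-0.0918,0.00125,0,0,0,-1,0.0724,-0.0944,0.0015,0,0,0,-1,0.0918,-0.0918,0.0017,0,0,0,-1]}}

```text
time: 12.3
tool_pos: [0.5235, 0.0131, 0.2807]
tcp_rot: [0.601, 3.081, -0.003]
wrist_force: [5.8, -3.5, -0.7]
width: 0.267
grip_force: 44.8
```

```bash
python3 st.py
```

```text
t 12.3 bearing -125.2 r 74.5 z 280.7 Fr -0.5 pull 6.7 Fz -0.7 w 0.267
```

Request:
{"api": "jog_arm", "payload": {"deltas": [0.0181,0.0074,0.0002,0,0,0,-1,0.0336,0.0194,0.0004,0,0,0,-1,0.0456,0.0349,0.0006,0,0,0,-1,0.053,0.053,0.0008,0,0,0,-1,0.0556,0.0724,0.001,0,0,0,-1,0.053,0.0918,0.00125,0,0,0,-1,0.0456,0.1099,0.0015,0,0,0,-1,0.0336,0.1254,0.0017,0,0,0,-1]}}

```text
time: 13.1
tool_pos: [0.5369, 0.1428, 0.2783]
tcp_rot: [-0.597, -3.079, 0.007]
wrist_force: [-3.6, -10.7, 5.2]
width: 0.272
grip_force: 45.6
```

```bash
python3 st.py
```

```text
t 13.1 bearing 113.3 r 74.9 z 278.3 Fr -8.4 pull 7.6 Fz 5.2 w 0.272
```

Request:
{"api": "jog_arm", "payload": {"deltas": [-0.0155,0.012,0.0002,0,0,0,-1,-0.0336,0.0194,0.0004,0,0,0,-1,-0.053,0.022,0.0006,0,0,0,-1,-0.0724,0.0194,0.0008,0,0,0,-1,-0.0905,0.012,0.001,0,0,0,-1,-0.106,0,0.00125,0,0,0,-1,-0.118,-0.0155,0.0015,0,0,0,-1,-0.1254,-0.0336,0.0017,0,0,0,-1]}}

```text
time: 13.9
tool_pos: [0.6426, 0.0686, 0.2772]
tcp_rot: [-0.598, -3.081, -0.01]
wrist_force: [-1.5, 7.4, 4.0]
width: 0.271
grip_force: 45.5
```

```bash
python3 st.py
```

```text
t 13.9 bearing -4.1 r 76.3 z 277.2 Fr -2.0 pull 7.3 Fz 4.0 w 0.271
```

Now at 525°. From here I'll go in shorter steps, 60° at a time.

Request:
{"api": "jog_arm", "payload": {"deltas": [-0.0026,-0.0194,0.0002,0,0,0,-1,0,-0.0388,0.0004,0,0,0,-1,0.0074,-0.0569,0.0006,0,0,0,-1,0.0194,-0.0724,0.0008,0,0,0,-1]}}

```text
time: 14.3
tool_pos: [0.5997, 0.0061, 0.2769]
tcp_rot: [0.599, 3.079, 0.006]
wrist_force: [8.4, 2.9, 0.5]
width: 0.273
grip_force: 45.2
```

```bash
python3 st.py
```

```text
t 14.3 bearing -63.9 r 75.5 z 276.9 Fr 1.1 pull 8.8 Fz 0.5 w 0.273
```

Request:
{"api": "jog_arm", "payload": {"deltas": [0.0073,-0.0065,0.0001,0,0,0,-1,0.0155,-0.012,0.0002,0,0,0,-1,0.0155,-0.012,0.0002,0,0,0,-1]}}

```text
time: 14.6
tool_pos: [0.5791, -0.0001, 0.2765]
tcp_rot: [0.6, 3.081, 0.001]
wrist_force: [5.7, -2.9, 0.8]
width: 0.27
grip_force: 45.3
```

```bash
python3 st.py
```

```text
t 14.6 bearing -80.3 r 75.2 z 276.5 Fr 3.8 pull 5.1 Fz 0.8 w 0.27
```

Request:
{"api": "jog_arm", "payload": {"deltas": [0.0181,-0.0074,0.0002,0,0,0,-1,0.0375,-0.01,0.0004,0,0,0,-1,0.0569,-0.0074,0.0006,0,0,0,-1]}}

```text
time: 14.9
tool_pos: [0.5235, 0.0131, 0.2757]
tcp_rot: [0.6, 3.082, -0.003]
wrist_force: [6.6, -2.8, -1.2]
width: 0.265
grip_force: 45.2
```

```bash
python3 st.py
```

```text
t 14.9 bearing -125.2 r 74.5 z 275.7 Fr -1.5 pull 7.0 Fz -1.2 w 0.265
```

Now at 645°. Next, 285→330.

Request:
{"api": "jog_arm", "payload": {"deltas": [0.0181,0.0074,0.0002,0,0,0,-1,0.0336,0.0194,0.0004,0,0,0,-1,0.0456,0.0349,0.0006,0,0,0,-1]}}

```text
time: 15.2
tool_pos: [0.4931, 0.063, 0.2747]
tcp_rot: [-0.6, -3.083, 0.005]
wrist_force: [7.4, -7.6, -2.3]
width: 0.269
grip_force: 45.1
```

```bash
python3 st.py
```

```text
t 15.2 bearing -171.5 r 74.3 z 274.7 Fr -6.2 pull 8.6 Fz -2.3 w 0.269
```

Request:
{"api": "jog_arm", "payload": {"deltas": [0.0043,0.0088,0.0001,0,0,0,-1,0.0074,0.0181,0.0002,0,0,0,-1]}}

```text
time: 15.4
tool_pos: [0.4929, 0.0829, 0.2744]
tcp_rot: [-0.598, -3.082, 0.005]
wrist_force: [1.8, -6.6, -0.0]
width: 0.267
grip_force: 45.1
```

```bash
python3 st.py
```

```text
t 15.4 bearing 173.1 r 74.1 z 274.4 Fr -2.6 pull 6.4 Fz -0.0 w 0.267
```

Not in contact yet. 345→375, base (-2.6, -19.4).

Request:
{"api": "jog_arm", "payload": {"deltas": [0.002,0.0096,0.0001,0,0,0,-1,0.0026,0.0194,0.0002,0,0,0,-1,0.002,0.0292,0.0003,0,0,0,-1,0,0.0388,0.0004,0,0,0,-1]}}

```text
time: 15.8
tool_pos: [0.5069, 0.1185, 0.2738]
tcp_rot: [-0.598, -3.08, 0.007]
wrist_force: [-0.5, -8.6, 3.0]
width: 0.267
grip_force: 45.5
```

```bash
python3 st.py
```

```text
t 15.8 bearing 143.3 r 74.4 z 273.8 Fr -4.7 pull 7.2 Fz 3.0 w 0.267
```

Request:
{"api": "jog_arm", "payload": {"deltas": [-0.0031,0.0093,0.0001,0,0,0,-1,-0.0074,0.0181,0.0002,0,0,0,-1,-0.0129,0.0263,0.0003,0,0,0,-1,-0.0194,0.0336,0.0004,0,0,0,-1]}}

```text
time: 16.2
tool_pos: [0.5367, 0.1425, 0.2733]
tcp_rot: [-0.597, -3.078, 0.007]
wrist_force: [-5.4, -6.7, 4.9]
width: 0.269
grip_force: 45.8
```

```bash
python3 st.py
```

```text
t 16.2 bearing 113.5 r 74.8 z 273.3 Fr -4.0 pull 7.7 Fz 4.9 w 0.269
```

Request:
{"api": "jog_arm", "payload": {"deltas": [-0.0073,0.0065,0.0001,0,0,0,-1,-0.0155,0.012,0.0002,0,0,0,-1,-0.0243,0.0163,0.0003,0,0,0,-1,-0.0336,0.0194,0.0004,0,0,0,-1]}}

```text
time: 16.6
tool_pos: [0.5733, 0.1489, 0.273]
tcp_rot: [-0.596, -3.073, 0.005]
wrist_force: [-10.6, -2.6, 9.3]
width: 0.264
grip_force: 46.3
```

```bash
python3 st.py
```

```text
t 16.6 bearing 84.8 r 75.2 z 273.0 Fr -3.5 pull 10.3 Fz 9.3 w 0.264
```

Request:
{"api": "jog_arm", "payload": {"deltas": [-0.005,0.0012,0,0,0,0,-1,-0.0096,0.002,0.0001,0,0,0,-1]}}

```text
time: 16.8
tool_pos: [0.5824, 0.1476, 0.273]
tcp_rot: [-0.596, -3.072, 0.003]
wrist_force: [-12.4, -0.8, 9.2]
width: 0.268
grip_force: 46.3
```

```bash
python3 st.py
```

```text
t 16.8 bearing 77.8 r 75.3 z 273.0 Fr -3.4 pull 11.9 Fz 9.2 w 0.268
```

The pull is about 11.9 N, which is firm, and it matches about 0.6 rad past contact. I'll stop winding, ease off and release partway, since the inner finger lies toward the hub, then lift clear.

Request:
{"api": "jog_arm", "payload": {"deltas": [0.001,0,0,0,0,0,-0.4,0.001,0,0,0,0,0,-0.05,0.001,0,0,0,0,0,-0.05,0.001,0,0,0,0,0,-0.05,0.001,0,-0.02,0,0,0,-0.05,0.001,0,-0.05,0,0,0,-0.05,0.001,0,-0.08,0,0,0,-0.05,0.001,0,-0.08,0,0,0,-0.05]}}

```text
time: 17.6
tool_pos: [0.5872, 0.1479, 0.3583]
tcp_rot: [0.599, 3.079, 0.007]
wrist_force: [0.5, 0.0, 0.4]
width: 0.478
grip_force: 0.0
```

```bash
python3 -c "
from h import *
from workcell import read_camera
print(delta([.567,.0742,.35],78))
o=[]
for n,(u,v) in(('side',(290,160)),('top',(280,175))):
    I=read_camera(n)['color']; cv2.imwrite('pics/'+n+'3.png',I)
    k=8; w,h=50,60
    M=np.float32([[k,0,-k*(u-w/2)],[0,k,-k*(v-h/2)]])
    o.append(cv2.warpAffine(I,M,(400,480),flags=cv2.INTER_CUBIC))
cv2.imwrite('pics/g4.png',np.hstack(o))
print([onz('top',p,.004) for p in((364,178),(424,192),(413,254),(345,240),(386.5,216))])"; python3 st.py
```

```text
(array([ -8.9, -75.9,   8. ]), array([ 0.42,  0.  , 79.99]))
[array([ 0.6109383, -0.1607542,  0.004    ]), array([ 0.56336431, -0.35901325,  0.004     ]), array([ 0.35950712, -0.3128029 ,  0.004     ]), array([ 0.40401915, -0.09485291,  0.004     ]), array([ 0.48266151, -0.23176413,  0.004     ])]
t 17.7 bearing 75.6 r 75.9 z 353.4 Fr -0.2 pull 0.4 Fz -0.9 w 0.471
```

View pics/g4.png

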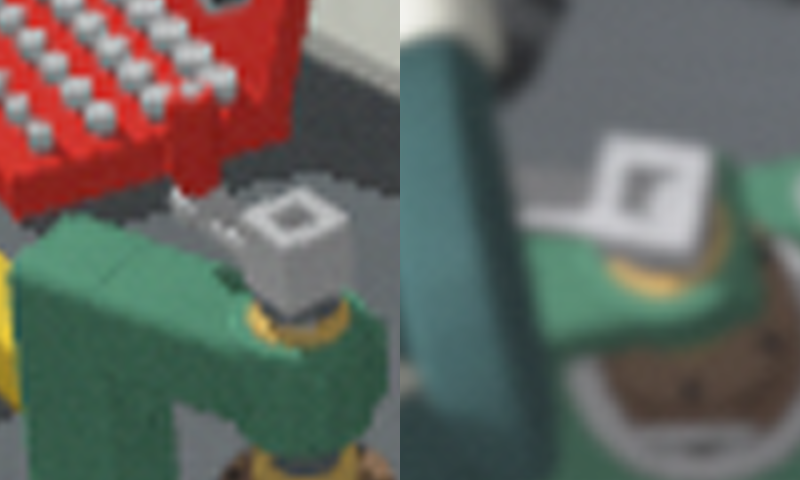

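The crank is still down on the shoulder (hub top about (296,215) in the crop, grip against the red case at about (195,85)–(195,190)). I'll measure its pose.

```bash
python3 -c "
from h import *
z=.2337+.034
f=lambda x,y,z=z:onz('side',(265+x/8,130+y/8),z)
print(f(296,215),onz('top',(286.9,169),z), tri((265+296/8,130+215/8),(286.9,169)))
c=[f(*p) for p in((242,215),(300,190),(350,215),(293,248))]
for i in range(4):
  d=c[(i+1)%4]-c[i]; print(d[:2]*1e3,np.degrees(np.arctan2(d[1],d[0]))%90)
g=f(195,83,.2337+.065); print(g, g-f(296,215))
# top view hub corners
t=[onz('top',(255+x/8,145+y/8),z) for x,y in((210,137),(313,148),(293,255),(192,225))]
for i in range(4):
  d=t[(i+1)%4]-t[i]; print(d[:2]*1e3,np.degrees(np.arctan2(d[1],d[0]))%90)
print(np.mean(t,0))
"
```

```text
[0.56857009 0.07482027 0.2677    ] [0.56710024 0.07283509 0.2677    ] (array([0.56656185, 0.07265402, 0.26960864]), np.float64(2.918914910145417e-06))
[30.20947322 -4.15493237] 82.16882046851663
[  0.59429776 -29.54482091] 1.152356341565124
[-33.78997076  -0.20445847] 0.34668466552682276
[ 2.98619978 33.90421175] 84.96651751037552
[0.5792138  0.14603587 0.2987    ] [0.01064371 0.0712156  0.031     ]
[ -3.70005767 -33.96698476] 83.78322536926785
[-36.33011452   5.95920408] 80.68476503381305
[10.0680827 33.2206818] 73.1396907819508
[29.96208949 -5.21290112] 80.13028975039856
[0.56741172 0.07389148 0.2677    ]
```

Request:
{"api": "jog_arm", "payload": {"deltas": [0,-0.01,0,0,0,8,1,0,-0.02,0,0,0,16,1,-0.002,-0.03,0,0,0,24,1,-0.004,-0.04,0,0,0,32,1,-0.006,-0.05,0,0,0,40,1,-0.008,-0.06,0,0,0,48,1,-0.009,-0.07,0,0,0,56,1,-0.009,-0.076,0,0,0,64,1]}}

```text
time: 18.5
tool_pos: [0.5637, 0.0727, 0.35]
tcp_rot: [-2.146, -2.287, 0.007]
wrist_force: [0.3, -0.4, -0.6]
width: 0.998
grip_force: 0.0
```

```bash
python3 -c "
from h import *
print(delta([.5673,.074,.33],80))"
```

```text
(array([ 1. ,  3.8, 20. ]), array([-4.100e-01, -1.000e-02,  1.363e+01]))
```

Request:
{"api": "jog_arm", "payload": {"deltas": [0.001,0.002,0.01,-0.2,0,7,1,0.001,0.003,0.02,-0.3,0,13.6,1,0.001,0.003,0.02,-0.3,0,13.6,1,0.001,0.003,0.02,-0.3,0,13.6,1]}}

```text
time: 18.9
tool_pos: [0.5668, 0.0746, 0.3309]
tcp_rot: [-2.396, -2.03, 0.001]
wrist_force: [0.6, -0.3, 0.8]
width: 0.999
grip_force: 0.0
```

```bash
python3 -c "
from h import *
print(delta([.5673,.074,.258],80))"
```

```text
(array([-0.5,  0.7, 72.9]), array([-0.07, -0.02,  0.54]))
```

Request:
{"api": "jog_arm", "payload": {"deltas": [0,0.0005,0.03,0,0,0.5,1,0,0.0005,0.055,0,0,0.5,1,0,0.0005,0.072,0,0,0.5,1,0,0.0005,0.072,0,0,0.5,0.2,0,0.0005,0.072,0,0,0.5,-0.1,0,0.0005,0.072,0,0,0.5,-1,0,0.0005,0.072,0,0,0.5,-1,0,0.0005,0.072,0,0,0.5,-1], "squeeze": 40}}

```text
time: 19.7
tool_pos: [0.5652, 0.0753, 0.2627]
tcp_rot: [-2.404, -2.015, 0.004]
wrist_force: [-14.1, 1.5, 9.2]
width: 0.389
grip_force: 40.8
```

```bash
python3 -c "
from h import *
from workcell import readout
s=readout.read_state();print(s['torque'],s['wrist_force']);print(delta([.5673,.074,.258],80))"
```

```text
[0.21473817 2.22078149 0.08008258] [-14.07610569   1.46939582   9.15616525]
(array([-0.9,  2.4,  4.7]), array([-0.27, -0.06, -0.06]))
```

Request:
{"api": "jog_arm", "payload": {"deltas": [0,-0.002,-0.003,0,0,0,-1,0,-0.0025,-0.004,0,0,0,-1,0,-0.0025,-0.004,0,0,0,-1]}}

```text
time: 20.0
tool_pos: [0.5649, 0.0754, 0.2631]
tcp_rot: [-2.407, -2.017, -0.0]
wrist_force: [-1.0, 2.2, -12.5]
width: 0.391
grip_force: 41.9
```

```bash
python3 -c "
from h import *
from workcell import readout
s=readout.read_state();print(s['torque'],s['wrist_force'],s['tool_pos']);print(delta([.5673,.074,.258],80))"
```

```text
[0.3863668  0.0542408  0.18306758] [ -0.95084058   2.18993056 -12.54776707] [0.56493911 0.07537199 0.26306177]
(array([-0.9,  2.6,  5.1]), array([-0.05, -0.06, -0.09]))
```

Request:
{"api": "jog_arm", "payload": {"deltas": [0,0,-0.003,0,0,0,-1,0,0,-0.006,0,0,0,-1,0,0,-0.009,0,0,0,-1]}}

```text
time: 20.3
tool_pos: [0.565, 0.0753, 0.273]
tcp_rot: [-2.408, -2.016, -0.0]
wrist_force: [-1.9, 4.7, -11.2]
width: 0.391
grip_force: 41.7
```

```bash
python3 -c "
from h import *
from workcell import readout
s=readout.read_state();print(s['torque'],s['wrist_force'],s['tool_pos'],s['grip_force'])"
```

```text
[0.46272623 0.31545518 0.05955106] [ -1.89606324   4.69756461 -11.24198009] [0.56496304 0.07534999 0.27297958] 41.73692282347474
```

Request:
{"api": "jog_arm", "payload": {"deltas": [0.0007,0,-0.005,0,0,0,-1,0.0007,0,-0.01,0,0,0,-1,0.0007,0,-0.015,0,0,0,-1,0.0007,0,-0.022,0,0,0,-1,0.0007,0,-0.032,0,0,0,-1,0.0007,0,-0.045,0,0,0,-1,0.0007,0,-0.06,0,0,0,-1,0.0007,0,-0.06,0,0,0,-1]}}

```text
time: 21.1
tool_pos: [0.5675, 0.0758, 0.3378]
tcp_rot: [2.405, 2.014, 0.011]
wrist_force: [0.8, -0.1, -4.3]
width: 0.389
grip_force: 42.6
```

```bash
python3 -c "
from h import *
from workcell import readout,read_camera
s=readout.read_state();print(s['torque'],s['wrist_force'],s['tool_pos'],s['grip_force'])
o=[]
for n,(u,v) in(('side',(290,155)),('top',(290,175))):
    I=read_camera(n)['color']; cv2.imwrite('pics/'+n+'4.png',I)
    k=5; w,h=80,90
    M=np.float32([[k,0,-k*(u-w/2)],[0,k,-k*(v-h/2)]])
    o.append(cv2.warpAffine(I,M,(400,450),flags=cv2.INTER_CUBIC))
cv2.imwrite('pics/g5.png',np.hstack(o))
print(delta([.49,-.245,.33],80))"
```

```text
[-0.11093372 -0.01481334 -0.00691054] [ 0.83205778 -0.10630499 -4.26435651] [0.5675238  0.07577056 0.33778589] 42.61917511001229
(array([-329.1,  -18.7,    4.1]), array([ 0.21, -0.08, -0.11]))
```

View pics/g5.png

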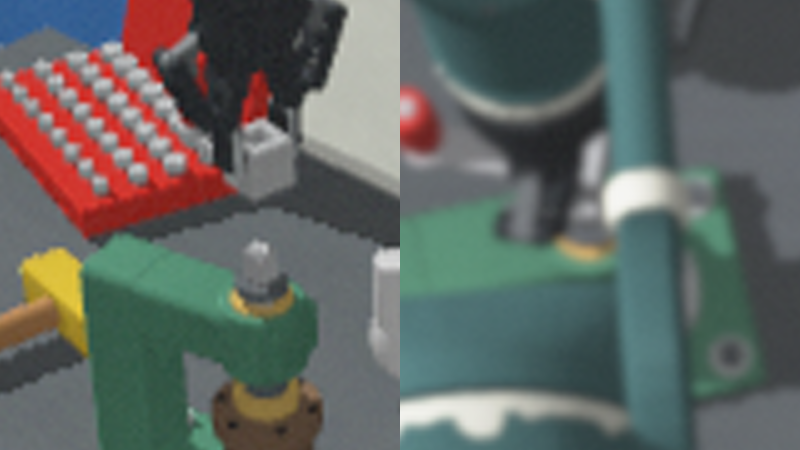

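The crank is off and level in the gripper, the square end is bare (about (258,260) in the crop), and the pad is down on the housing. I'll carry the crank to the mat.

```bash
python3 -c "
from h import *
print(delta([.4785,-.266,.30],80))"
```

```text
(array([-351.8,  -26.5,   34. ]), array([ 0.21, -0.08, -0.11]))
```

Request:
{"api": "jog_arm", "payload": {"deltas": [-0.035,-0.003,0,0,0,0,-1,-0.08,-0.006,0,0,0,0,-1,-0.13,-0.01,0,0,0,0,-1,-0.18,-0.013,0,0,0,0,-1,-0.23,-0.017,0.01,0,0,0,-1,-0.28,-0.021,0.02,0,0,0,-1,-0.325,-0.024,0.03,0,0,0,-1,-0.352,-0.0265,0.035,0,0,0,-1]}}

```text
time: 22.0
tool_pos: [0.4758, -0.269, 0.2959]
tcp_rot: [-2.41, -2.013, 0.001]
wrist_force: [0.7, 0.7, -4.1]
width: 0.386
grip_force: 42.6
```

Request:
{"api": "jog_arm", "payload": {"deltas": [0,0,0.04,0,0,0,-1,0,0,0.085,0,0,0,-1,0,0,0.13,0,0,0,-1,0,0,0.175,0,0,0,-1,0,0,0.21,0,0,0,-1,0,0,0.23,0,0,0,-1,0,0,0.23,0,0,0,-1,0,0,0.23,0,0,0,-1]}}

```text
time: 22.8
tool_pos: [0.4781, -0.2659, 0.0678]
tcp_rot: [-2.408, -2.017, -0.002]
wrist_force: [1.1, -0.1, -3.9]
width: 0.387
grip_force: 42.6
```

```bash
python3 -c "
from h import *
print(delta([.4785,-.266,.034],80))"
```

```text
(array([-0.1,  0.4, 33.8]), array([ 0.03, -0.08, -0.12]))
```

Request:
{"api": "jog_arm", "payload": {"deltas": [0,0,0.012,0,0,0,-1,0,0,0.022,0,0,0,-1,0,0,0.028,0,0,0,-1,0,0,0.031,0,0,0,-1,0,0,0.033,0,0,0,-1,0,0,0.034,0,0,0,-1]}}

```text
time: 23.4
tool_pos: [0.4785, -0.266, 0.0341]
tcp_rot: [2.408, 2.016, 0.003]
wrist_force: [-0.0, -0.5, -4.2]
width: 0.388
grip_force: 42.5
```

Request:
{"api": "jog_arm", "payload": {"deltas": [0,0,0.002,0,0,0,-1,0,0,0.003,0,0,0,-1,0,0,0.004,0,0,0,-1]}}

```text
time: 23.7
tool_pos: [0.4788, -0.2664, 0.033]
tcp_rot: [2.408, 2.017, 0.002]
wrist_force: [-8.6, 4.6, 21.7]
width: 0.389
grip_force: 45.8
```

It has touched down. I'll ease up, open and retreat.

Request:
{"api": "jog_arm", "payload": {"deltas": [0,0,-0.003,0,0,0,-1,0,0,-0.003,0,0,0,0,0,0,-0.003,0,0,0,1,0,0,-0.003,0,0,0,1,0,0,-0.003,0,0,0,1,0,0,-0.03,0,0,0,1,0,0,-0.075,0,0,0,1,0,0,-0.12,0,0,0,1]}}

```text
time: 24.5
tool_pos: [0.4773, -0.2655, 0.1502]
tcp_rot: [-2.407, -2.016, -0.002]
wrist_force: [0.7, 0.6, -0.1]
width: 1.001
grip_force: 0.0
```

Request:
{"api": "jog_arm", "payload": {"deltas": [0,0,-0.05,0,0,0,1,-0.04,0,-0.1,0,0,0,1,-0.09,0,-0.11,0,0,0,1,-0.14,0,-0.11,0,0,0,1,-0.19,0,-0.11,0,0,0,1,-0.24,0,-0.11,0,0,0,1,-0.28,0,-0.11,0,0,0,1,-0.28,0,-0.11,0,0,0,1]}}

```text
time: 25.3
tool_pos: [0.4265, -0.5474, 0.2585]
tcp_rot: [2.412, 2.01, -0.0]
wrist_force: [0.5, 1.1, -0.3]
width: 0.998
grip_force: 0.0
```

```bash
python3 -c "
from h import *
from workcell import readout,read_camera
s=readout.read_state();print(s['wrist_force'],s['tool_pos'],s['width'])
o=[]
for n,(u,v) in(('side',(335,215)),('top',(345,205))):
    I=read_camera(n)['color']; cv2.imwrite('pics/'+n+'5.png',I)
    k=3; w,h=133,190
    M=np.float32([[k,0,-k*(u-w/2)],[0,k,-k*(v-h/2)]])
    o.append(cv2.warpAffine(I,M,(400,570),flags=cv2.INTER_CUBIC))
cv2.imwrite('pics/g6.png',np.hstack(o))"
```

```text
[ 0.53593407  1.11528734 -0.29181561] [ 0.42653122 -0.5473501   0.25854524] 0.9979192826494363
```

View pics/g6.png

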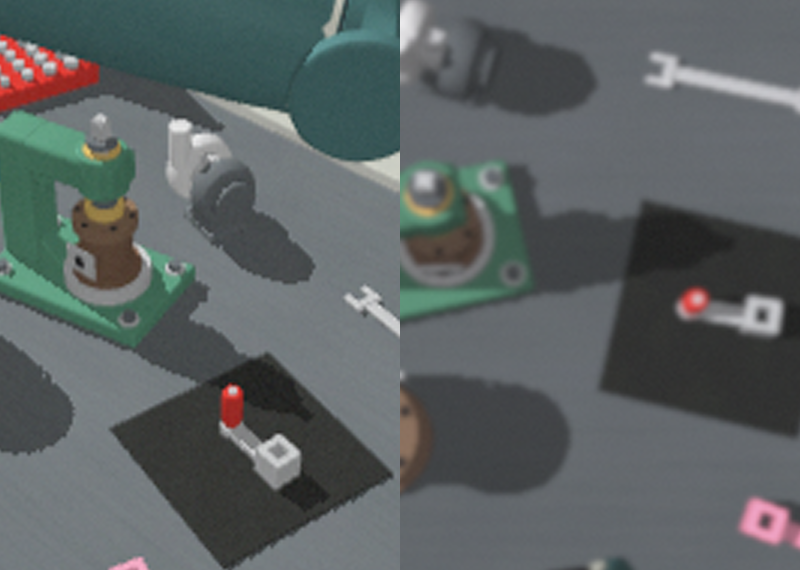

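The crank lies flat inside the mat (hub about (278,455), grip (231,405) in the crop). The housing is clamped under the pad and the bystanders are undisturbed, so I'll hand in.

Request:
{"api": "jog_arm", "payload": {"deltas": [0,0,0,0,0,0,1,0,0,0,0,0,0,1,0,0,0,0,0,0,1]}}

```text
time: 25.7
tool_pos: [0.4294, -0.5405, 0.2603]
tcp_rot: [2.406, 2.018, 0.003]
wrist_force: [0.5, 0.1, -1.0]
width: 0.999
grip_force: 0.0
```

```bash
python3 -c "
from workcell import finish_job
print(finish_job())"
```

```text
the job is handed in; nothing more can be done
None
```

The housing is clamped (last measured pull about 12 N, inside the 9.5–13 N firm range), the crank is off the screw and lying flat on the mat, and the job was handed in at about 26 s; no verdict came back.

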